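Load the power-pack tester, latch its guard and start the test

TASK

Start a test of the grey power pack: push the pack along its channel in the tester until it is fully home against the contact block, then push the sliding clear guard shut over it until the latch clicks and holds it. Only then press the green start button fully down and let it come up again, leaving the other things on the bench undisturbed.

Things in the scene. Friction and masses are not known exactly. Their poses are not given: they have to be found in the camera images.
- tester: fixed grey/aluminium base plate of the tester, deck 15 mm above the bench. Axes: x to its rear (away from the robot), y to its left, z up; origin on the bench under the pack channel. Plate spans x -105..100, y -60..178 mm. Right end (y -57..-50): fixed end plate 66 mm high with dark latch post and housing at x 40..70, y -57..-20, top 99 mm above the bench
- power_pack: loose grey power pack, rounded edges, 109 (x) x 66 (y) x 36 (z) mm, 0.15 to 0.3 kg, lying in the channel on the deck, its x along the tester's x. Origin: centre of its underside. At the start it is 30 to 50 mm short of home, towards the robot, where it blocks the guard
- pack_home (a point): point on the deck, tester (21, 0, 15) mm, where the pack's origin is when the pack is fully home. The channel runs along tester x between low steel guides (inner faces y -35.5 and 35.5 mm, tops 24 mm above the bench, x -100..81) and ends at the fixed black contact block, face at x = 75 mm, y -28..28, top 44 mm above the bench
- guard (a joint): opening of the clear guard in m: 0 shut (hard stop) to 0.12 open (left); it shuts along the tester's -y over the pack. Shut, the hood spans tester x -43..93, y -45..51 mm, top 66 mm above the bench. Its front wall hits a pack more than 4.5 mm short of home. Friction 1.5 N. In the last 14 mm the latch resists, up to 10 N; by 3 mm the pawl drops, snaps the guard on to under 1.5 mm and holds it
- guard_push (a point): centre of the outer (+y) face of the yellow push plate on the guard's left end: tester x 20 mm, y 51 mm + opening, 85 mm above the bench; moves with the guard. The plate is 60 mm wide (x), 10 mm thick (y) and stands clear of the hood from 66 to 105 mm above the bench. Push its outer face along the tester's -y
- latch_pawl (a joint): lift of the red spring pawl in the latch housing, in m: 0 down, about 0.004 while it rides over the striker on the guard's top; it drops back to 0 with the click
- start_button (a joint): how far the green button is pressed, in m: 0 up, 0.006 fully down; springs back; about 5 N presses it fully down
- start_button_top (a point): centre of the top of the round green start button, 28 mm wide, 37 mm above the bench, at tester (-75, 112) mm, in a round black housing 44 mm wide whose rim is 27 mm above the bench; it is pressed straight down
- phone_bench_b: bystander: black smartphone, 156 x 72 x 11 mm, right of the tester; origin under its centre
- tweezers_1: bystander: green-gripped tweezers, 128 x 15 x 9 mm; origin under the centre
- esd_brush: bystander: black flat brush, 155 x 40 x 10 mm; origin under its centre
- charger_cube: bystander: white charger cube, 58 x 42 x 26 mm; origin under its centre
- pin_tin: bystander: round tin, 68 mm wide, 25 mm high; origin under its centre
Things that resemble listed ones, but are neither listed nor needed, are in the scene too. What is shaped like the power_pack but turquoise is not meant.

How it is judged:
By the outcome, as a careful person would: the job done as asked, in the order asked, and still so for the second after the job is handed in, with the robot touching nothing.
It also fails if it takes over 54 s, if anything falls off the work surface, if the arm or the gripper's body presses on something with over 40 N, if the wrist force passes 120 N, or if a joint passes its speed limit or range.

ROBOT

A 6-joint arm with a two-finger parallel gripper is mounted at the origin on a cart in front of the work surface, level with it; the furniture and walls round the work are solid. World frame = base frame: x ahead of the robot, y to its left, z up, the work surface at z = 0. Lengths are in mm, angles in rad, forces in N, time in s.
With the tool pointing down it reaches from about 300 to 775 mm from the base axis. Payload 14.6 kg.
Tool frame: the origin (TCP) lies on the front face of the gripper's body, between the roots of the fingers; the fingertips stand 97 mm ahead of it and the grasp point (between the pads) lies 78 mm ahead of it; z points along the fingers, y is the direction in which the jaws open and shut (so a half turn about z gives the same grasp; the last joint's range is limited). The gripper opens to 94 mm and grips with 3 to 60 N. Pads are 16 mm wide; open, the fingers measure 119 mm over their backs; the gripper's body (75 mm by 177 mm) begins 78 mm behind the grasp point.
Start: joints at [1.14, 0.3, 1.521, -0, 1.321, -0.067], TCP at [195.703, 513.995, 302.646] pointing down, gripper open.
Joint ranges: [-3.03, 3.03], [-0.79, 2.21], [0.23, 2.52], [-1.04, 4.18], [0, 3.07], [-2.55, 2.55]. Speed limits (rad/s): [2.22, 2.22, 2.57, 3.14, 3.14, 3.14].

INTERFACE

Orientations are given as [roll, pitch, yaw] about the fixed x, y, z axes, in that order (R = Rz(yaw) Ry(pitch) Rx(roll)).
In Python, from cell import manip, eyes, finder gives the robot as it stands.
- The arm moves only by the tool drive_tool, never from a script. Its argument "rows" is a list of rows, each an object with "offset": the shift along the tool's x, y, z in mm, a list of three; "spin": the turn about the tool's z in degrees; "jaw": the finger opening in mm, from 0 to 94. In form: [{"offset": [dx, dy, dz], "spin": spin, "jaw": jaw}, ...]. A call has 1 to 20 rows; each row shifts and turns the commanded pose from where the row before left it, along the tool's axes as they then stand; what a row does not reach is not made up. A row lasts 1/10 s, in which the tool goes at most 50 mm and 8.59 degrees, less where a joint would pass 70% of its speed; a pose out of reach is approached as far as the arm can. A call is refused whole if a number of a shift passes 50 or a number of a turn 8.59, either way. A call with a gripper value outside its range is refused whole. The fingers move at their own pace and stop on an object; "force" is the grip in N (left out, the last holds). Time passes only in rows, so rows that do not move let the fingers close. It gives the time, the measured TCP pose, the force and the opening at its end, in the units of the state.
- manip.read_state(): the state, without advancing time (a new reading comes with each control period).
- eyes.camera(name): name is "side" or "top"; returns a dict with "color" (384x512x3 uint8, blue, green, red), "depth" (384x512 float32, mm along the optical axis (not along the pixel's ray), 0 where there is no reading), "vfov" (degrees; the focal length in pixels is half the picture's height over the tangent of half this angle, whatever the lens; pixels are square), "cx", "cy" (the principal point, pixels), "rvec" (rotation vector, rad) and "tvec" (3), from world to camera coordinates, as OpenCV has them. Camera axes: x right, y down, z forward; pixel columns grow to the right and rows downward; lengths in mm; the calibration is good to about 2 mm. A picture is of the moment at which its call begins.
- manip.sign_off(): hands the job in, once; it reports no verdict.
Trained networks look in the newest picture that a camera, given by its name, has taken for a name from the list of things; names that differ only in an ending like _2 or _b are one class to them, and where a whole thing is asked for, a point or a joint stands for the part that bears it (a point fixed in the world has none). Each returns a list of dicts, best first, with "p" (0 to 1); they miss things now and then, are a little off and sometimes report something else, mostly with a low value. They report only what shows in the picture. A call takes as long as a camera call. They do not tell look-alikes from the thing itself.
- finder.find_in(camera, target): "uv" ([column, row] in pixels, amid what is visible of it).
The state is a dict: "clock": time; "joints": joint angles; "qd": joint speeds; "effort": joint torques, N m; "eef_pos": TCP position; "eef_rot": TCP orientation; "wrist_force": force on the tool from outside, world axes, zero at the start; "moment": the same for the moment, N m; "finger_gap": finger opening in mm.
Only numpy, scipy, OpenCV 4.12 (cv2) and the standard library are available. Lean on these libraries where they do the work, as an engineer would, in place of code of your own. Each camera call takes 0.05 s, during which the arm holds its last target. There are 200 camera calls.

## Working session

There is one attempt and no reset: what is moved stays moved. The work goes in short steps, Python scripts to look and compute and a tool call to move; the robot and the scene stay as the last step left them, time stands still between calls to the robot, and variables do not carry over. Pictures are saved under pics/ and viewed, about 8 in all and at most 12, crops included, and the job is handed in when it is done.

Besides the shell and the picture viewer there is one more tool, called after ">>>" as name(argument=value, ...) on one line, values as JSON. drive_tool: Moves the arm, as the interface text tells. Its arguments: {"type":"object","properties":{"rows":{"type":"array","items":{"type":"object","properties":{"offset":{"type":"array","items":{"type":"number"}},"spin":{"type":"number"},"jaw":{"type":"number"}}}},"force":{"type":"number"}},"required":["rows"]}

```bash
mkdir -p pics; cat > h.py <<'E'
import numpy as np,cv2
from cell import manip,eyes,finder
def shot(n):
    c=eyes.camera(n);c['f']=192/np.tan(np.radians(c['vfov'])/2)
    c['R']=cv2.Rodrigues(np.array(c['rvec'],float))[0];c['t']=np.array(c['tvec'],float).ravel();return c
def cloud(c):
    v,u=np.mgrid[:384,:512];d=c['depth'].astype(float)
    P=np.stack([(u-c['cx'])/c['f']*d,(v-c['cy'])/c['f']*d,d],-1)
    return (P-c['t'])@c['R']
def onz(c,u,v,z):
    r=c['R'].T@np.array([(u-c['cx'])/c['f'],(v-c['cy'])/c['f'],1]);o=-c['R'].T@c['t'];return o+r*(z-o[2])/r[2]
def proj(c,p):
    q=c['R']@np.array(p,float)+c['t'];return q[:2]/q[2]*c['f']+[c['cx'],c['cy']]
E
python3 - <<'E'
from h import *
s=manip.read_state();print(s['clock'],s['eef_pos'],s['eef_rot'],s['wrist_force'])
ims=[]
for n in('top','side'):
    c=shot(n);cv2.imwrite(f'pics/{n}0.png',cv2.resize(c['color'],(768,576)));np.savez(f'{n}0.npz',color=c['color'],P=cloud(c))
    P=cloud(c)
    print(n,'cam',-c['R'].T@c['t'],c['f'])
    for k in['tester','power_pack','guard','guard_push','start_button','start_button_top','latch_pawl','phone_bench_b','charger_cube','pin_tin']:
        for r in finder.find_in(n,k)[:2]:
            u,v=r['uv'];print(k,round(r['p'],2),np.round(r['uv']),P[int(v),int(u)].round())
E
```

```text
0.0 [195.66328342 513.8496429  302.09286382] [-3.14040473e+00 -7.78309008e-05  2.77774127e+00] [0.81345615 0.29552258 0.28547854]
top cam [ 286.54313352   50.90275342 1294.27610779] 461.6871176679651
tester 0.73 [208. 187.] [528. 158.  64.]
tester 0.68 [293. 208.] [479. -79.  22.]
power_pack 0.78 [236. 190.] [523.  83.  49.]
power_pack 0.56 [124. 172.] [574. 395.  35.]
guard 0.78 [198. 174.] [564. 184.  61.]
guard 0.31 [361. 219.] [ 451. -271.   10.]
guard_push 0.79 [200. 176.] [558. 178.  65.]
start_button 0.54 [194. 213.] [463. 197.  38.]
phone_bench_b 0.59 [360. 219.] [ 451. -265.   10.]
charger_cube 0.54 [294. 208.] [478. -81.  26.]
pin_tin 0.65 [124. 230.] [416. 390.  23.]
side cam [ 307.53880376 -803.15984138  439.97865495] 347.90368572815566
tester 0.72 [273. 195.] [530.  28.  66.]
power_pack 0.62 [262. 192.] [511.  77.  52.]
guard 0.59 [268. 177.] [549. 166.  65.]
guard_push 0.89 [268. 172.] [553. 201.  65.]
phone_bench_b 0.55 [285. 308.] [ 462. -339.   10.]
charger_cube 0.56 [265. 233.] [ 478. -102.   27.]
pin_tin 0.55 [267. 236.] [ 482. -108.   21.]
```

View pics/top0.png

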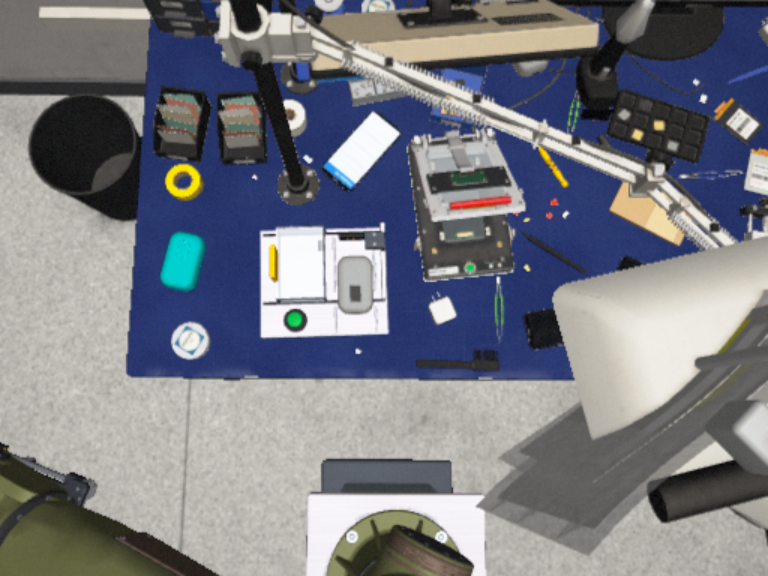

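View pics/side0.png

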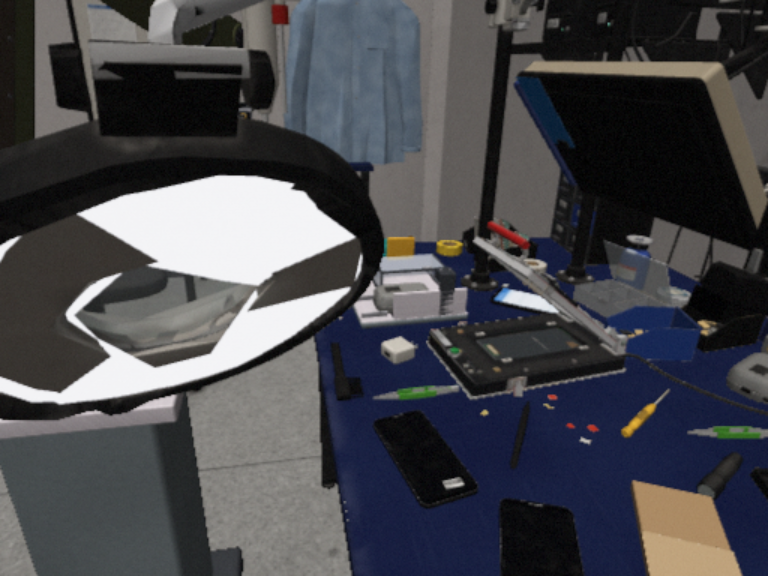

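Top: the tester is at (260-388, 225-337), with the grey pack at (355,285), the yellow plate at (273,262) and the green button at (295,320). A lamp post stands at (298,185), behind the tester. Next I'll fit the tester pose.

```bash
cat > fit.py <<'E'
from h import *
def feats(c):
    hsv=cv2.cvtColor(c['color'],cv2.COLOR_BGR2HSV);P=cloud(c);o={}
    x0,x1,y0,y1=165,268,140,235
    def cen(m,z):
        m=m.copy();M=np.zeros_like(m);M[y0:y1,x0:x1]=m[y0:y1,x0:x1]
        n,l,st,ce=cv2.connectedComponentsWithStats(M.astype(np.uint8));
        i=1+np.argmax(st[1:,4]);return ce[i],st[i],onz(c,*ce[i],z),np.median(P[l==i],0),l==i
    H,S,V=cv2.split(hsv)
    o['button']=cen((abs(H.astype(int)-68)<15)&(S>120)&(V>60),37)
    o['plate']=cen((abs(H.astype(int)-24)<8)&(S>120)&(V>100),105)
    blue=(abs(H.astype(int)-118)<12)&(S>100)
    o['base']=cen(~blue,15)
    return o,P
E
python3 - <<'E'
from fit import *
c=shot('top');o,P=feats(c)
for k,(ce,st,w,m,msk) in o.items(): print(k,ce.round(1),st,w.round(1),m.round(1))
m=o['base'][4];cs,_=cv2.findContours(m.astype(np.uint8),0,1)
h=np.array([onz(c,*p,15)[:2] for p in max(cs,key=len)[:,0]],np.float32)
print(cv2.minAreaRect(h),cv2.boxPoints(cv2.minAreaRect(h)))
# lamp/boom obstacles
Q=P.reshape(-1,3)
for x0 in range(350,900,50):
  print(x0,[int(np.max(Q[(Q[:,0]>x0)&(Q[:,0]<x0+50)&(Q[:,1]>y)&(Q[:,1]<y+50)][:,2],initial=0)) for y in range(400,-250,-50)])
cv2.imwrite('pics/crop1.png',cv2.resize(c['color'][130:240,160:275],None,fx=5,fy=5,interpolation=cv2.INTER_CUBIC))
E
```

```text
button [196.1 212.6] [191 208  11  10  89] [461.4 189.1  37. ] [460.7 189.2  36.9]
plate [182. 175.] [180 163   5  25 111] [551.4 221.4 105. ] [552.4 221.6 103.5]
base [215.  187.6] [ 173  148   87   78 6253] [535.9 140.1  15. ] [528.4 138.3  29.3]
((539.9445190429688, 139.3740692138672), (215.44932556152344, 239.76736450195312), 2.5672504901885986) [[426.95816  254.31223 ]
 [437.69778   14.785509]
 [652.9309    24.435913]
 [642.1913   263.96262 ]]
350 [25, 28, 7, 5, 8, 6, 7, 7, 7, 15, 874, 883, 901]
400 [31, 31, 26, 19, 30, 41, 26, 22, 27, 7, 9, 11, 849]
450 [6, 28, 6, 18, 70, 71, 69, 56, 73, 7, 32, 29, 12]
500 [42, 41, 7, 20, 111, 71, 73, 57, 71, 7, 39, 37, 14]
550 [42, 42, 7, 22, 108, 71, 72, 102, 105, 32, 38, 536, 558]
600 [40, 40, 8, 21, 72, 71, 70, 101, 106, 555, 560, 556, 556]
650 [29, 23, 8, 7, 551, 555, 7, 559, 564, 557, 556, 183, 182]
700 [30, 30, 8, 7, 626, 631, 607, 570, 545, 435, 140, 147, 146]
750 [33, 49, 83, 81, 573, 569, 554, 454, 456, 456, 455, 456, 454]
800 [82, 78, 84, 80, 43, 42, 401, 418, 424, 430, 437, 443, 449]
850 [81, 83, 83, 81, 42, 41, 351, 358, 373, 380, 390, 387, 393]
```

View pics/crop1.png

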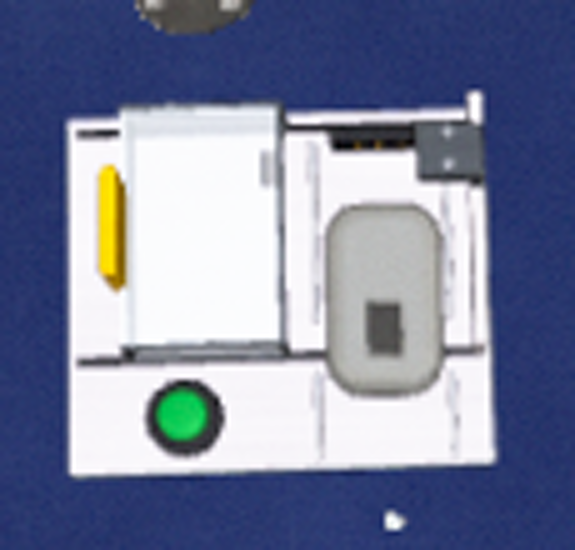

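>>> drive_tool(rows=[{"offset":[0,0,0],"spin":-7.7,"jaw":0},{"offset":[0,0,0],"spin":-7.7,"jaw":0},{"offset":[0,0,0],"spin":-7.8,"jaw":0},{"offset":[-16.5,-32,0],"spin":0,"jaw":0},{"offset":[-16.5,-32,0],"spin":0,"jaw":0},{"offset":[-16.5,-32,0],"spin":0,"jaw":0},{"offset":[-16.5,-32,0],"spin":0,"jaw":0},{"offset":[-16.5,-32,0],"spin":0,"jaw":0},{"offset":[-16.5,-32,0],"spin":0,"jaw":0},{"offset":[-16.5,-32,0],"spin":0,"jaw":0},{"offset":[-16.5,-32,0],"spin":0,"jaw":0},{"offset":[-16.5,-32,0],"spin":0,"jaw":0},{"offset":[-16.5,-32,0],"spin":0,"jaw":0},{"offset":[-16.5,-32,0],"spin":0,"jaw":0},{"offset":[-16.5,-32,0],"spin":0,"jaw":0},{"offset":[-16.5,-32,0],"spin":0,"jaw":0},{"offset":[-16.5,-32,0],"spin":0,"jaw":0},{"offset":[0,0,0],"spin":0,"jaw":0},{"offset":[0,0,0],"spin":0,"jaw":0}], force=20)

```text
clock: 3.05
eef_pos: [444.9, 75.6, 302.5]
eef_rot: [3.141, -0.0, -3.102]
wrist_force: [0.2, 0.9, -0.2]
finger_gap: 0.5
```

>>> drive_tool(rows=[{"offset":[0,0,35]},{"offset":[0,0,35]},{"offset":[0,0,35]},{"offset":[0,0,35]},{"offset":[0,0,20]},{"offset":[0,0,13]},{"offset":[0,0,0]}])

```text
validation failed for argument at $.ro...
```

```bash
python3 - <<'E'
from h import *
c=shot('side');P=cloud(c)
cv2.imwrite('pics/side2.png',np.vstack([cv2.resize(c['color'][130:230,190:330],(700,500),interpolation=cv2.INTER_CUBIC)]))
print(manip.read_state()['wrist_force'],[proj(c,p).round() for p in([540.3,80,15],[445,76,33],[468,77,33])])
E
```

```text
[0.08794303 0.9926872  0.43111934] [array([271., 203.]), array([239., 200.]), array([247., 199.])]
```

View pics/side2.png

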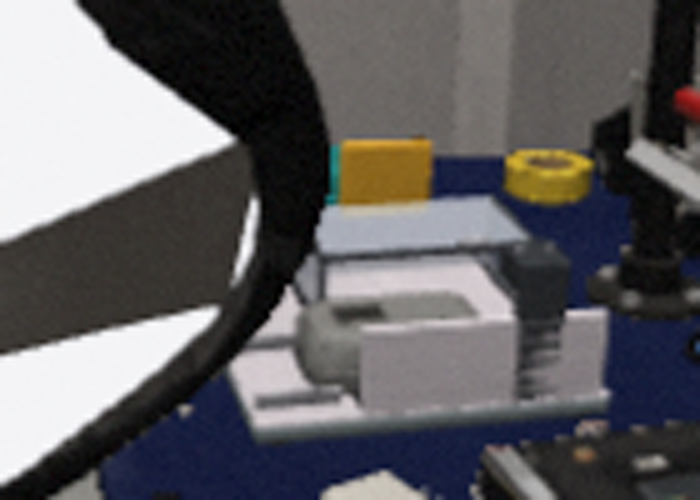

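The side crop shows the pack at (300-480, 295-390), in its channel between the end plate and the open guard. The magnifier hides the gripper. Next I descend, this time filling in every field of each row.

>>> drive_tool(rows=[{"offset":[0,0,35],"spin":0,"jaw":0},{"offset":[0,0,35],"spin":0,"jaw":0},{"offset":[0,0,35],"spin":0,"jaw":0},{"offset":[0,0,35],"spin":0,"jaw":0},{"offset":[0,0,20],"spin":0,"jaw":0},{"offset":[0,0,13],"spin":0,"jaw":0},{"offset":[0,0,0],"spin":0,"jaw":0},{"offset":[-5,0,0],"spin":0,"jaw":0},{"offset":[-5,0,0],"spin":0,"jaw":0},{"offset":[-5,0,0],"spin":0,"jaw":0},{"offset":[-5,0,0],"spin":0,"jaw":0},{"offset":[-5,0,0],"spin":0,"jaw":0}])

```text
clock: 4.3
eef_pos: [470.4, 76.9, 129.9]
eef_rot: [-3.142, 0.0, -3.101]
wrist_force: [-1.7, 0.1, 0.6]
finger_gap: 0.6
```

>>> drive_tool(rows=[{"offset":[-4,0,0],"spin":0,"jaw":0},{"offset":[-4,0,0],"spin":0,"jaw":0},{"offset":[-4,0,0],"spin":0,"jaw":0},{"offset":[-4,0,0],"spin":0,"jaw":0},{"offset":[-4,0,0],"spin":0,"jaw":0},{"offset":[-2,0,0],"spin":0,"jaw":0}])

```text
clock: 4.9
eef_pos: [492.2, 77.8, 129.6]
eef_rot: [-3.142, 0.0, -3.1]
wrist_force: [-1.9, -0.5, 1.6]
finger_gap: 0.4
```

>>> drive_tool(rows=[{"offset":[-1,0,0],"spin":0,"jaw":0},{"offset":[-1,0,0],"spin":0,"jaw":0},{"offset":[-1,0,0],"spin":0,"jaw":0}])

```text
clock: 5.2
eef_pos: [494.9, 77.9, 129.6]
eef_rot: [-3.142, -0.0, -3.1]
wrist_force: [-1.2, -0.6, 1.5]
finger_gap: 0.5
```

>>> drive_tool(rows=[{"offset":[-1,0,0],"spin":0,"jaw":0},{"offset":[-1,0,0],"spin":0,"jaw":0},{"offset":[-1,0,0],"spin":0,"jaw":0}])

```text
clock: 5.5
eef_pos: [497.9, 78.1, 129.6]
eef_rot: [-3.142, -0.0, -3.1]
wrist_force: [-1.3, -0.7, 0.7]
finger_gap: 0.0
```

>>> drive_tool(rows=[{"offset":[-1,0,0],"spin":0,"jaw":0},{"offset":[-1,0,0],"spin":0,"jaw":0}])

```text
clock: 5.7
eef_pos: [500.0, 78.1, 129.6]
eef_rot: [-3.142, 0.0, -3.1]
wrist_force: [-0.6, -0.5, -0.1]
finger_gap: 0.4
```

>>> drive_tool(rows=[{"offset":[-1,0,0],"spin":0,"jaw":0},{"offset":[-1,0,0],"spin":0,"jaw":0}])

```text
clock: 5.9
eef_pos: [501.8, 78.2, 129.6]
eef_rot: [-3.142, -0.001, -3.1]
wrist_force: [-7.1, -0.9, 3.6]
finger_gap: 0.5
```

>>> drive_tool(rows=[{"offset":[-1,0,0],"spin":0,"jaw":0},{"offset":[-1,0,0],"spin":0,"jaw":0}])

```text
clock: 6.1
eef_pos: [502.6, 78.2, 129.4]
eef_rot: [-3.141, -0.005, -3.101]
wrist_force: [-19.0, -1.9, 14.8]
finger_gap: 0.5
```

>>> drive_tool(rows=[{"offset":[10,0,0],"spin":0,"jaw":0},{"offset":[20,0,0],"spin":0,"jaw":0},{"offset":[0,0,-30],"spin":0,"jaw":0},{"offset":[0,0,-40],"spin":0,"jaw":0},{"offset":[0,0,-40],"spin":0,"jaw":0},{"offset":[-14,30,0],"spin":0,"jaw":0},{"offset":[-14,30,0],"spin":0,"jaw":0},{"offset":[-14,30,0],"spin":0,"jaw":0},{"offset":[-14,30,0],"spin":0,"jaw":0},{"offset":[-14,30,0],"spin":0,"jaw":0},{"offset":[-14,30,0],"spin":0,"jaw":0},{"offset":[0,0,0],"spin":0,"jaw":0}])

```text
clock: 7.3
eef_pos: [550.8, 263.2, 239.2]
eef_rot: [3.141, 0.001, -3.098]
wrist_force: [-0.6, -0.1, 0.2]
finger_gap: 0.4
```

```bash
python3 - <<'E'
from h import *
c=shot('top')
cv2.imwrite('pics/top3.png',cv2.resize(c['color'][130:240,150:275],None,fx=5,fy=5,interpolation=cv2.INTER_CUBIC))
s=shot('side');P=cloud(s)
cv2.imwrite('pics/side3.png',cv2.resize(s['color'][100:230,190:330],(700,600*650//600-50),interpolation=cv2.INTER_CUBIC))
print(manip.read_state()['eef_pos'],manip.read_state()['wrist_force'])
E
```

```text
[550.18330591 260.48414888 239.16784783] [-0.28794129 -0.18380902  0.5742866 ]
```

View pics/top3.png

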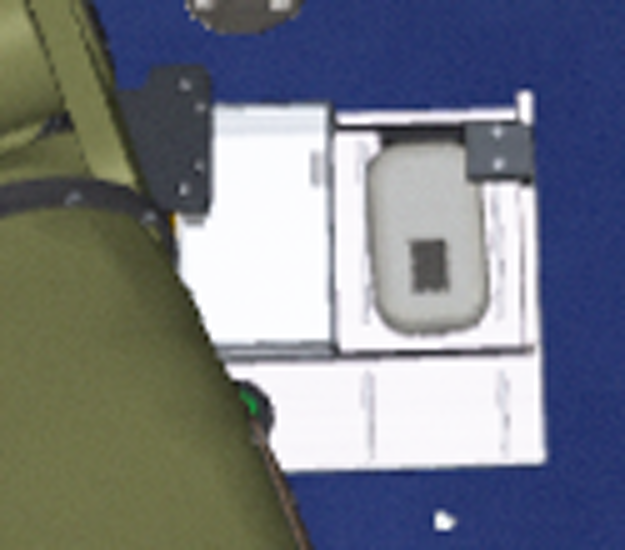

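View pics/side3.png

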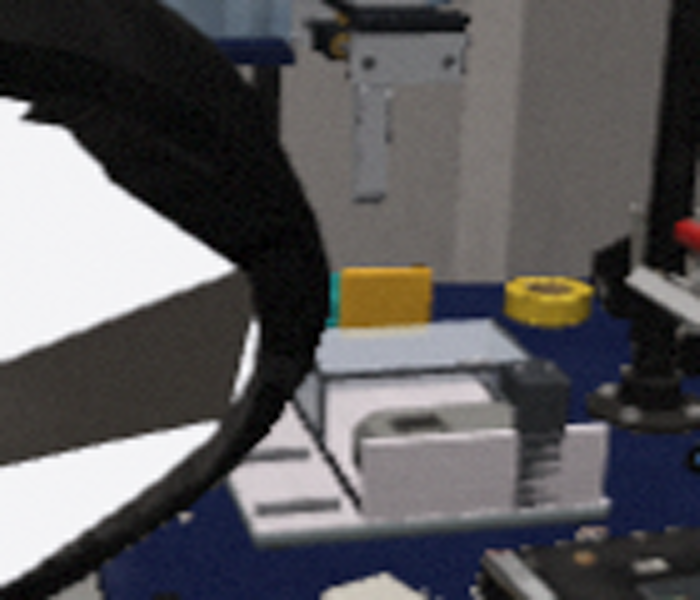

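The pack is home against the contact block (its top edge is at (430,140) in the top crop) and clear of the guard's front wall. The finger lines up with the yellow plate in the side crop. Next I descend and push.

>>> drive_tool(rows=[{"offset":[0,0,32],"spin":0,"jaw":0},{"offset":[0,0,30],"spin":0,"jaw":0},{"offset":[0,0,0],"spin":0,"jaw":0},{"offset":[0,-6,0],"spin":0,"jaw":0},{"offset":[0,-6,0],"spin":0,"jaw":0},{"offset":[0,-6,0],"spin":0,"jaw":0},{"offset":[0,-6,0],"spin":0,"jaw":0}])

```text
clock: 8.1
eef_pos: [551.8, 235.8, 178.9]
eef_rot: [3.141, 0.002, -3.101]
wrist_force: [1.4, 2.3, 1.2]
finger_gap: 0.5
```

>>> drive_tool(rows=[{"offset":[0,-6,0],"spin":0,"jaw":0},{"offset":[0,-6,0],"spin":0,"jaw":0},{"offset":[0,-6,0],"spin":0,"jaw":0},{"offset":[0,-6,0],"spin":0,"jaw":0},{"offset":[0,-6,0],"spin":0,"jaw":0}])

```text
clock: 8.6
eef_pos: [552.7, 205.9, 177.6]
eef_rot: [3.142, -0.0, -3.1]
wrist_force: [0.5, 2.2, 2.1]
finger_gap: 0.5
```

>>> drive_tool(rows=[{"offset":[0,-6,0],"spin":0,"jaw":0},{"offset":[0,-6,0],"spin":0,"jaw":0},{"offset":[0,-6,0],"spin":0,"jaw":0},{"offset":[0,-6,0],"spin":0,"jaw":0}])

```text
clock: 9.0
eef_pos: [553.6, 181.9, 177.6]
eef_rot: [-3.142, -0.0, -3.1]
wrist_force: [-0.6, 1.2, 1.2]
finger_gap: 0.3
```

>>> drive_tool(rows=[{"offset":[0,-6,0],"spin":0,"jaw":0},{"offset":[0,-6,0],"spin":0,"jaw":0},{"offset":[0,-4,0],"spin":0,"jaw":0}])

```text
clock: 9.3
eef_pos: [554.3, 165.9, 177.6]
eef_rot: [-3.142, -0.0, -3.101]
wrist_force: [-0.4, 0.8, 1.6]
finger_gap: 0.0
```

>>> drive_tool(rows=[{"offset":[0,-3,0],"spin":0,"jaw":0},{"offset":[0,-3,0],"spin":0,"jaw":0}])

```text
clock: 9.5
eef_pos: [554.5, 160.2, 177.6]
eef_rot: [-3.142, -0.0, -3.1]
wrist_force: [-1.2, 1.7, 0.6]
finger_gap: 0.4
```

>>> drive_tool(rows=[{"offset":[0,-2,0],"spin":0,"jaw":0},{"offset":[0,-2,0],"spin":0,"jaw":0},{"offset":[0,-2,0],"spin":0,"jaw":0}])

```text
clock: 9.8
eef_pos: [554.7, 155.3, 177.6]
eef_rot: [3.14, 0.0, -3.1]
wrist_force: [-0.5, 12.9, -0.5]
finger_gap: 0.2
```

>>> drive_tool(rows=[{"offset":[0,-2,0],"spin":0,"jaw":0},{"offset":[0,-2,0],"spin":0,"jaw":0}])

```text
clock: 10.0
eef_pos: [554.8, 151.9, 177.6]
eef_rot: [3.139, 0.0, -3.1]
wrist_force: [-0.2, 15.5, -0.8]
finger_gap: 0.6
```

>>> drive_tool(rows=[{"offset":[0,-2,0],"spin":0,"jaw":0}])

```text
clock: 10.1
eef_pos: [554.9, 149.2, 177.6]
eef_rot: [3.141, 0.0, -3.1]
wrist_force: [-0.4, 2.5, 0.2]
finger_gap: 0.4
```

>>> drive_tool(rows=[{"offset":[0,-1,0],"spin":0,"jaw":0},{"offset":[0,-1,0],"spin":0,"jaw":0}])

```text
clock: 10.3
eef_pos: [555.1, 146.3, 177.6]
eef_rot: [-3.141, -0.0, -3.1]
wrist_force: [-0.6, 1.0, 0.8]
finger_gap: 0.7
```

>>> drive_tool(rows=[{"offset":[0,-1,0],"spin":0,"jaw":0},{"offset":[0,-1,0],"spin":0,"jaw":0}])

```text
clock: 10.5
eef_pos: [555.2, 144.3, 177.6]
eef_rot: [-3.142, -0.0, -3.101]
wrist_force: [-0.9, 2.1, -0.4]
finger_gap: 0.4
```

>>> drive_tool(rows=[{"offset":[0,-1,0],"spin":0,"jaw":0},{"offset":[0,-1,0],"spin":0,"jaw":0}])

```text
clock: 10.7
eef_pos: [555.2, 143.3, 177.7]
eef_rot: [3.14, 0.0, -3.1]
wrist_force: [-2.0, 15.4, -2.3]
finger_gap: 0.3
```

>>> drive_tool(rows=[{"offset":[0,-1,0],"spin":0,"jaw":0}])

```text
clock: 10.8
eef_pos: [555.2, 143.0, 177.7]
eef_rot: [3.138, 0.0, -3.1]
wrist_force: [-0.3, 21.1, -2.3]
finger_gap: 0.3
```

>>> drive_tool(rows=[{"offset":[0,5,0],"spin":0,"jaw":0},{"offset":[0,15,0],"spin":0,"jaw":0},{"offset":[0,30,-10],"spin":0,"jaw":0},{"offset":[0,40,-40],"spin":0,"jaw":0},{"offset":[20,40,-40],"spin":0,"jaw":0},{"offset":[20,40,0],"spin":0,"jaw":0},{"offset":[0,0,0],"spin":0,"jaw":0}])

```text
clock: 11.5
eef_pos: [509.9, 302.8, 257.4]
eef_rot: [3.141, 0.001, -3.096]
wrist_force: [0.8, -0.9, 0.4]
finger_gap: 0.7
```

```bash
python3 - <<'E'
from fit import *
c=shot('top')
cv2.imwrite('pics/top4.png',cv2.resize(c['color'][130:240,150:275],None,fx=5,fy=5,interpolation=cv2.INTER_CUBIC))
s=shot('side')
cv2.imwrite('pics/side4.png',cv2.resize(s['color'][130:230,190:330],(700,500),interpolation=cv2.INTER_CUBIC))
o,P=feats(c)
for k,(ce,st,w,m,msk) in o.items(): print(k,ce.round(1),st,w.round(1),m.round(1))
print(manip.read_state()['eef_pos'])
E
```

```text
button [196.1 212.6] [191 208  11  10  90] [461.3 189.   37. ] [461.1 189.1  37. ]
plate [218.4 173.6] [216 162   5  25  93] [555.9 125.7 105. ] [557.1 126.2 104.6]
base [211.3 188.9] [ 165  148   95   87 6886] [532.  150.6  15. ] [523.  149.8  18.4]
[511.62193984 299.51200023 256.23234393]
```

View pics/top4.png

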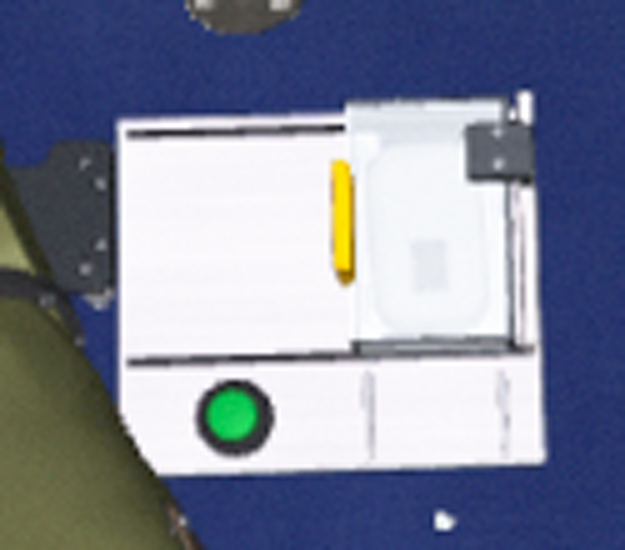

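View pics/side4.png

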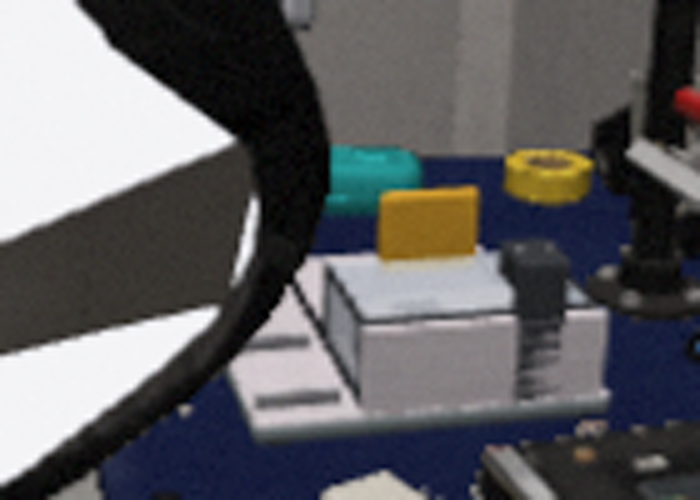

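The guard stayed shut after release, with the yellow plate at y 125.7 against the expected 126.8. The button is at (235,415), unobstructed. I go above it and then down.

>>> drive_tool(rows=[{"offset":[13.5,-27,0],"spin":0,"jaw":0},{"offset":[13.5,-27,0],"spin":0,"jaw":0},{"offset":[13.5,-27,0],"spin":0,"jaw":0},{"offset":[13.5,-27,0],"spin":0,"jaw":0},{"offset":[0,0,35],"spin":0,"jaw":0},{"offset":[0,0,35],"spin":0,"jaw":0},{"offset":[0,0,35],"spin":0,"jaw":0},{"offset":[0,0,5],"spin":0,"jaw":0},{"offset":[0,0,5],"spin":0,"jaw":0},{"offset":[0,0,0],"spin":0,"jaw":0}])

```text
clock: 12.6
eef_pos: [463.2, 188.2, 142.1]
eef_rot: [3.141, 0.001, -3.101]
wrist_force: [0.0, 0.1, -0.0]
finger_gap: 0.3
```

>>> drive_tool(rows=[{"offset":[1,1,4],"spin":0,"jaw":0},{"offset":[0,0,3],"spin":0,"jaw":0},{"offset":[0,0,3],"spin":0,"jaw":0},{"offset":[0,0,2],"spin":0,"jaw":0}])

```text
clock: 13.0
eef_pos: [461.9, 189.5, 129.6]
eef_rot: [3.141, 0.001, -3.1]
wrist_force: [-0.2, 1.2, 4.1]
finger_gap: 0.6
```

>>> drive_tool(rows=[{"offset":[0,0,1],"spin":0,"jaw":0},{"offset":[0,0,1],"spin":0,"jaw":0}])

```text
clock: 13.2
eef_pos: [462.0, 189.5, 128.1]
eef_rot: [3.141, 0.001, -3.1]
wrist_force: [-3.9, -1.1, 21.6]
finger_gap: 0.6
```

>>> drive_tool(rows=[{"offset":[0,0,0],"spin":0,"jaw":0},{"offset":[0,0,0],"spin":0,"jaw":0}])

```text
clock: 13.4
eef_pos: [461.9, 189.5, 128.3]
eef_rot: [3.141, 0.001, -3.1]
wrist_force: [-1.6, 0.6, 13.4]
finger_gap: 0.6
```

>>> drive_tool(rows=[{"offset":[0,0,-5],"spin":0,"jaw":0},{"offset":[0,0,-10],"spin":0,"jaw":0},{"offset":[0,0,-30],"spin":0,"jaw":0},{"offset":[0,0,-40],"spin":0,"jaw":0},{"offset":[0,0,-40],"spin":0,"jaw":0},{"offset":[10,30,0],"spin":0,"jaw":0},{"offset":[10,35,0],"spin":0,"jaw":0},{"offset":[10,35,0],"spin":0,"jaw":0},{"offset":[10,35,0],"spin":0,"jaw":0},{"offset":[0,0,0],"spin":0,"jaw":0},{"offset":[0,0,0],"spin":0,"jaw":0}])

```text
clock: 14.5
eef_pos: [415.7, 322.7, 252.3]
eef_rot: [-3.141, -0.001, -3.099]
wrist_force: [0.3, -0.4, -0.3]
finger_gap: 0.0
```

```bash
python3 - <<'E'
from fit import *
c=shot('top')
cv2.imwrite('pics/top5.png',cv2.resize(c['color'],(768,576)))
o,P=feats(c)
for k,(ce,st,w,m,msk) in o.items(): print(k,ce.round(1),st,w.round(1),m.round(1))
s=manip.read_state();print(s['eef_pos'],s['wrist_force'])
E
```

```text
button [196.1 212.5] [191 207  11  11  92] [461.6 188.9  37. ] [462.  189.2  35.9]
plate [218.4 173.7] [216 162   5  25  92] [555.7 125.8 105. ] [556.1 126.2 104.2]
base [215.4 187.6] [ 173  148   87   78 6253] [536.  138.9  15. ] [530.9 136.9  17.5]
[416.05049715 322.134752   252.34228474] [-0.42134249  0.06273685 -0.64310697]
```

View pics/top5.png

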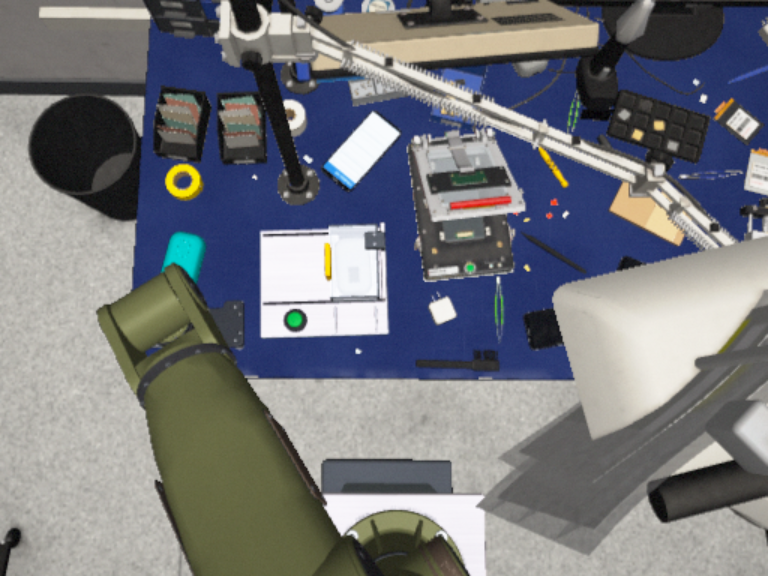

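The guard is still shut with its plate at (327,262), the button at (295,320) is up, and the visible bystanders are where they were. The arm is clear, so I hand in.

```bash
python3 -c "
from cell import manip
print(manip.sign_off())"
```

```text
the job is handed in; nothing more can be done
None
```

The test was started in the order asked, and I handed the job in at about 14.6 s of the 54 s allowed.

- **Pack:** I pushed it along the channel until it hit a hard stop against the contact block, with about 19 N along the push. That came about 2.5 mm further on than my fitted tester pose predicted, roughly the size of the calibration error. The picture afterwards shows it against the block.
- **Guard:** The latch resistance peaked at about 15 N, then dropped to about 2 N, and the guard came up against its hard stop at 21 N. After I let go it stayed shut: the yellow plate measured y 125.7 mm against about 126.8 mm expected. I inferred the click from that force drop, because I could not see the pawl itself.
- **Button:** I pressed it to its stop with about 21 N, at the depth expected for 6 mm of travel, then released it. The last look put its top at about 36 mm, against 37 mm before the press, which is within noise, so I take it as up.
- **Bench:** In the last top picture the bystanders I could see were where they started. The arm hid the pin tin in that picture, so I did not check it again; nothing unexpected showed in the force readings I took. The gripper was clear of everything, with wrist force near zero.

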